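Pack a drill spindle away and hasp the case

ROBOT

A 6-joint arm with a two-finger parallel gripper is mounted at the origin on the work surface. World frame = base frame: x ahead of the robot, y to its left, z up, the work surface at z = 0. Lengths are in m, angles in rad, forces in N, time in s.
With the tool pointing down it reaches from about 0.225 to 0.725 m from the base axis. Payload 3.1 kg.
Tool frame: the origin (TCP) lies on the front face of the gripper's body, between the roots of the fingers; the fingertips stand 73 mm ahead of it and the grasp point (between the pads) lies 54 mm ahead of it; z points along the fingers, y is the line along which they close (so a half turn about z gives the same grasp; the last joint's range is limited). The gripper opens to 85 mm and grips with 20 to 120 N. Pads are 22 mm wide; open, the fingers measure 114 mm over their backs; the gripper's body (76 mm by 85 mm) begins 54 mm behind the grasp point. The pads swing forward as they close: fully open they stand 13 mm farther back than shut.
Start: joints at [1.043, 0.048, 0.099, 1.622, 0, 1.443], TCP at [0.204, 0.484, 0.304] pointing down, gripper open.
Joint ranges: [-2.91, 2.91], [-0.99, 1.94], [-1.21, 1.42], [-2.12, 2.29], [-1.49, 1.47], [-3.14, 3.14]. Speed limits (rad/s): [2.79, 2.79, 3.14, 3.14, 3.14, 3.14].

INTERFACE

Orientations are given as a unit quaternion [x, y, z, w].
In Python, from station import monitor, imaging, arm, finder gives the robot as it stands.
- The arm moves only by the tool arm_command, never from a script. Its argument "plan" is one flat list of numbers, 5 for each row, row after row: the shift along the tool's x, y, z scaled (see below), then the turn about the tool's z scaled (see below), then the finger opening in mm, from 0 to 85.4. A call has 1 to 20 rows; each row shifts and turns the commanded pose from where the row before left it, along the tool's axes as they then stand; what a row does not reach is not made up. The controller multiplies each number of a shift by 0.025 m and each number of a turn by 4 degrees. A row lasts 1/12 s, in which the tool goes at most 41.7 mm and 7.16 degrees, less where a joint would pass 70% of its speed; a pose out of reach is approached as far as the arm can. A call with a number of a shift or a turn outside -1 to 1 is refused whole. A call with a gripper value outside its range is refused whole. The fingers move at their own pace and stop on an object; "grip_force" is the grip in N (left out, the last holds). Time passes only in rows, so rows that do not move let the fingers close. It gives the time, the measured TCP pose, the force, the opening and the grip force at its end, in the units of the state.
- monitor.observe(): the state, without advancing time (a new reading comes with each control period).
- imaging.capture(name): name is "side" or "top" or "wrist"; returns a dict with "pixels" (384x512x3 uint8, red, green, blue), "fx", "fy", "cx", "cy" (pixels), "extrinsics" (4x4, takes a point from world to camera coordinates); the wrist camera has in their place "tool_from_camera" (4x4, takes a point from camera to tool coordinates, whose origin is the TCP and whose axes are the flange's). Camera axes: x right, y down, z forward; pixel columns grow to the right and rows downward; lengths in m; the calibration is good to about 2 mm. A picture is of the moment at which its call begins: read the wrist's pose just before it. There is no depth.
- arm.close_job(): hands the job in; it is judged then, once.
Trained networks look in the newest picture that a camera, given by its name, has taken for a name from the list of things; names that differ only in an ending like _2 or _b are one class to them, and where a whole thing is asked for, a point or a joint stands for the part that bears it (a point fixed in the world has none). Each returns a list of dicts, best first, with "conf" (0 to 1); they miss things now and then, are a little off and sometimes report something else, mostly with a low value. They report only what shows in the picture. A call takes as long as a camera call.
- finder.spot_in(camera, label): "bbox" ([left, top, right, bottom] in pixels, round what is visible of it).
- finder.pinpoint(camera, label): "centre" ([column, row] in pixels: a listed point, or the origin of a listed thing).
The state is a dict: "t": time; "joint_pos": joint angles; "qd": joint speeds; "effort": joint torques, N m; "tool_pos": TCP position; "tcp_rot": TCP orientation; "wrist_force": force on the tool from outside, world axes, zero at the start; "moment": the same for the moment, N m; "width": opening from 0.0 (shut) to 1.0 (fully open); "gripper_force": force on a finger pad.
Only numpy, scipy, OpenCV 4.12 (cv2) and the standard library are available. Lean on these libraries where they do the work, as an engineer would, in place of code of your own. Each camera call takes 0.05 s, during which the arm holds its last target. There are 200 camera calls.

TASK

Pack the loose drill spindle into the open steel case: it stands on its flange, so lay it gently on its side on the blue board and let go, then take it again across the barrel from above and lay it in the wooden cradle in the case. Lower the lid shut, then swing the hasp on the lid's front edge over and down onto the catch until it lies flat against the case. Leave the other parts on the board where they are.

Things in the scene. Friction and masses are not known exactly. Their poses are not given: they have to be found in the camera images.
- spindle: Loose steel drill spindle, 110 mm, 0.35 kg, starts upright. Origin: centre of the flange's underside; z runs along it to the shaft end: square flange 44 x 44 mm (sides along x, y) from z = 0 to 10 mm; round barrel, diameter 26 mm, to 84; gear, diameter 44 mm, to 102; shaft end, diameter 12 mm, to 110. Lying, it rests on flange and gear, its axis 22 mm above the support.
- barrel (a point): Point on the spindle's axis, 50 mm from the flange's underside: the middle of the barrel, where to grasp it. Axes as spindle.
- case: Grey steel tool case, fixed, 150 mm (its x) x 200 mm (y), rim 85 mm high, walls 7 mm. Origin: centre of its underside; z up; its front, with the catch, faces its -x, towards the robot. In it a plywood floor, top at z = 26 mm, inside 136 mm long in x, bears the cradle (see cradle).
- cradle (a point): Centre of the plywood floor in the case, 26 mm up; axes as the case. Four plywood blocks 22 mm high make a channel 52 mm wide along the case's x: they span |x| 36 to 66 and |y| 26 to 40 mm; |x| < 36 mm is free for fingers. The spindle lies along x, either end to the front; seated, its axis is 22 mm above this point.
- lid (a joint): Lid hinge, rad: 0 shut, grows as it opens, 1.57 upright, to 1.85. The hinge is stiff: the lid stays where it is left; about 4 N at its edge moves it. The lid is a plate 150 x 200 x 12 mm; shut, its top is 97 mm above the board.
- lid_hinge (a point): Middle of the lid's hinge line (along the case's y), at the case's far rim: 75 mm in +x from the case's centre, 85 mm up, on the lid's under face. Its axes turn with the lid and equal the case's when shut.
- lid_edge (a point): Middle of the lid's free (front) edge, half way through its 12 mm thickness, 150 mm from the hinge line.
- hasp (a joint): Hasp hinge on the lid's front edge, rad, relative to the lid: 0 hangs flat against the case's front over the catch when the lid is shut (closed), 1.57 sticks out straight from the lid's edge, 3.14 stands at right angles up from the lid's top face, at most 3.6. Stiff enough to stay where it is left; about 1 N moves it.
- hasp_hinge (a point): Middle of the hasp's hinge pin (along the case's y), 5 mm in front of the middle of the lid's front edge; with the lid shut 91 mm above the board and 80 mm in -x from the case's centre. Axes turn with the hasp.
- hasp_lip (a point): Outer edge of the hasp's lip, at the middle. The hasp is a steel strap 40 mm wide, 52 mm long from the pin, 4 mm thick with a slot 18 x 20 mm; at its free end a lip 4 mm thick bends 16 mm outward (away from the case when closed), to be pushed or pinched.
- catch (a point): Outer end of the catch, a small staple in the middle of the case's front, 54 mm above the board, standing out 16 mm from the front face; the closed hasp's slot goes over it and the hasp's lip stands out 5 mm further than it.
- chuck: Bystander: dark steel drill chuck, 42 mm in diameter, 62 mm high, standing loose. Origin: centre of its underside.
- gear: Bystander: toothed gear wheel lying flat, 56 mm in diameter, 14 mm thick with a hub to 22 mm, loose. Origin: centre of its underside.
- partsbin: Bystander: black plastic bin of parts, 100 x 80 mm, 45 mm high (heap to about 65 mm), 1.2 kg. Origin: centre of its underside.

How it is judged:
By the outcome, as a careful person would: the job done as asked, in the order asked, and still so for the second after the job is handed in, with the robot touching nothing.
It also fails if it takes over 72 s, if anything falls off the work surface, if the arm or the gripper's body presses on something with over 40 N, if the wrist force passes 120 N, or if a joint passes its speed limit or range.

## Working session

There is one attempt and no reset: what is moved stays moved. The work goes in short steps, Python scripts to look and compute and a tool call to move; the robot and the scene stay as the last step left them, time stands still between calls to the robot, and variables do not carry over. Pictures are saved under pics/ and viewed, at most 10 in all, crops included, and the job is handed in when it is done.

Besides the shell and the picture viewer there is one more tool, called after "Request:" by a JSON object that holds its "fn" and its "kwargs", one argument or row to a line. arm_command: Moves the arm, as the interface text tells. Shifts and turns lie within -1 to 1; 1 stands for 0.025 m of shift or 4 degrees of turn. Its arguments: {"type":"object","properties":{"plan":{"type":"array","items":{"type":"number"}},"grip_force":{"type":"number"}},"required":["plan"]}

```bash
ls; mkdir -p pics; cat > h.py <<'E'
import numpy as np, cv2
from scipy.spatial.transform import Rotation as R
from station import monitor, imaging, arm, finder
np.set_printoptions(precision=4,suppress=True)
def cam(name):
    s=monitor.observe(); c=imaging.capture(name)
    K=np.array([[c['fx'],0,c['cx']],[0,c['fy'],c['cy']],[0,0,1]])
    if name=='wrist':
        T=np.eye(4);T[:3,:3]=R.from_quat(s['tcp_rot']).as_matrix();T[:3,3]=s['tool_pos']
        E=np.linalg.inv(T@np.array(c['tool_from_camera']))
    else: E=np.array(c['extrinsics'])
    return c['pixels'],K,E
def ray(K,E,p):
    d=np.linalg.inv(K)@[p[0],p[1],1]; Rm=E[:3,:3]
    return -Rm.T@E[:3,3], Rm.T@d
def onz(K,E,p,z):
    o,d=ray(K,E,p); return o+d*(z-o[2])/d[2]
def proj(K,E,X):
    q=K@(E[:3,:3]@np.asarray(X)+E[:3,3]); return q[:2]/q[2]
def tri(obs):
    A=np.zeros((3,3));b=np.zeros(3)
    for K,E,p in obs:
        o,d=ray(K,E,p);d/=np.linalg.norm(d);P=np.eye(3)-np.outer(d,d);A+=P;b+=P@o
    X=np.linalg.solve(A,b); return X,[np.linalg.norm(proj(K,E,X)-p) for K,E,p in obs]
def save(n,px): cv2.imwrite('pics/'+n+'.png',cv2.cvtColor(px,cv2.COLOR_RGB2BGR))
E
python3 - <<'E'
from h import *
C={n:cam(n) for n in('side','top')}
for n in C: save(n+'0',C[n][0]); print(n,C[n][2])
for l in ['spindle','barrel','case','cradle','lid_hinge','lid_edge','hasp_hinge','hasp_lip','catch','chuck','gear','partsbin']:
    o=[];s=''
    for n in C:
        r=finder.pinpoint(n,l)
        if r: o.append((C[n][1],C[n][2],r[0]['centre'])); s+=f" {n} {np.round(r[0]['centre'],1)} {r[0]['conf']:.2f}"
    if len(o)==2:
        X,e=tri(o); s+=f' X {X} {np.round(e,1)}'
    print(l,s)
print(monitor.observe())
E
```

```text
pics
side [[-0.9976 -0.0684 -0.0072  0.5201]
 [-0.0281  0.5001 -0.8655  0.1181]
 [ 0.0628 -0.8633 -0.5009  0.9246]
 [ 0.      0.      0.      1.    ]]
top [[ 0.0179 -0.9998 -0.0005 -0.0393]
 [-0.9969 -0.0178 -0.076   0.52  ]
 [ 0.076   0.0018 -0.9971  0.823 ]
 [ 0.      0.      0.      1.    ]]
spindle  side [289. 324.] 0.96 top [322.6 118.9] 0.67 X [ 0.5976 -0.1419 -0.3365] [67.1 66.3]
barrel  side [289.  297.5] 0.88 top [117.1 226.7] 0.57 X [0.435  0.2836 0.0578] [1.4 1.1]
case  side [251.2 200.2] 0.92 top [305.9 183. ] 0.82 X [ 0.542  -0.1476 -0.0049] [1.  1.2]
cradle  side [246.3 193.7] 0.72 top [308.8 177.5] 0.91 X [ 0.5549 -0.1519  0.014 ] [0.5 0.6]
lid_hinge  side [221.4 169.8] 0.77 top [311.5 145.4] 0.75 X [ 0.6196 -0.1461  0.0925] [0.7 0.8]
lid_edge  side [213.9 121.7] 0.82 top [326.9 116. ] 0.60 X [ 0.6388 -0.1528  0.2316] [1.4 2.1]
hasp_hinge  side [210.8 118.3] 0.66 top [323.9 116.6] 0.88 X [ 0.6399 -0.1453  0.2422] [0.6 0.9]
hasp_lip  side [193.6 115.6] 0.65 top [324.   86.3] 0.82 X [ 0.6878 -0.144   0.2502] [0.9 1.3]
catch  side [278.4 180.4] 0.79 top [309.4 221.2] 0.96 X [ 0.4571 -0.1469  0.0634] [1.6 2.1]
chuck  side [211.5 290.5] 0.90 top [155.3 158.7] 0.63 X [0.5955 0.2203 0.0019] [0.8 0.7]
gear  side [304.5 244.8] 0.66 top [226.2 245.2] 0.90 X [ 0.3921  0.0437 -0.0102] [0.6 0.7]
partsbin  side [259.  166.5] 0.72 top [391.5 190.5] 0.88 X [ 0.5289 -0.3539  0.0015] [0.3 0.4]
{'t': 1.3, 'joint_pos': array([ 1.0432,  0.048 ,  0.0992,  1.622 , -0.    ,  1.443 ]), 'qd': array([ 0.0004, -0.0004,  0.0007,  0.0012, -0.0003,  0.0005]), 'effort': array([  0.0009, -33.8642,  32.0156,   0.0014,  -0.0003,  -0.    ]), 'tool_pos': array([0.2044, 0.4836, 0.3039]), 'tcp_rot': array([0.1986, 0.9801, 0.    , 0.    ]), 'wrist_force': array([ 0.2204, -0.2739, -0.1203]), 'moment': array([-0.0376, -0.0025, -0.0424]), 'gripper_force': 0.0, 'width': 0.998668247530655}
```

```bash
python3 - <<'E'
import cv2,numpy as np
a=cv2.imread('pics/side0.png');b=cv2.imread('pics/top0.png')
cv2.imwrite('pics/both.png',cv2.resize(np.vstack([a[80:380],b[60:300]]),None,fx=1.1,fy=1.1))
E
```

```text
(no output)
```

View pics/both.png

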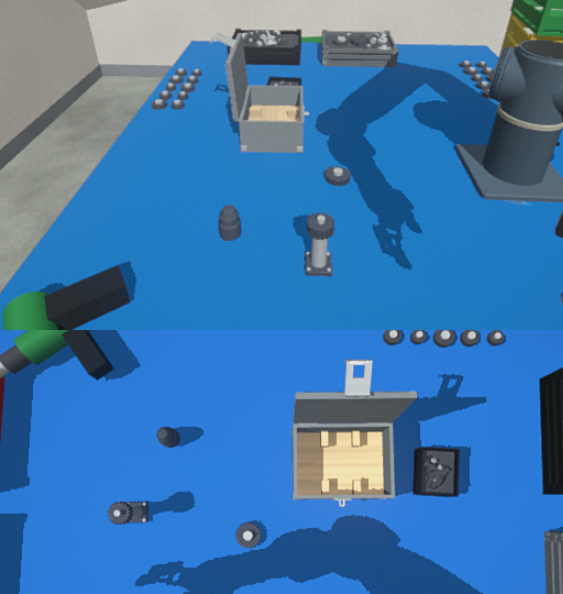

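The side view shows the spindle upright at about (289, 324). The case is open near (251, 200), with its lid leaning back and the hasp sticking out behind the lid. The top view shows the flange roughly square with the image axes. I'll turn the tool square to the world axes and move over the spindle to look from close by.

Request:
{"fn": "arm_command", "kwargs": {
  "plan": [0,0,0,-1,85,0,0,0,-1,85,0,0,0,-1,85,0,0,0,-1,85,0,0,0,-1,85,0,0,0,-0.73,85,-0.85,-0.9,0,0,85,-0.85,-0.9,0,0,85,-0.85,-0.9,0,0,85,-0.85,-0.9,0,0,85,-0.85,-0.9,0,0,85,-0.85,-0.9,0,0,85,-0.85,-0.9,0,0,85,-0.85,-0.9,0,0,85,0,0,0,0,85,0,0,0,0,85],
  "grip_force": 20
}}

```text
t: 2.63
tool_pos: [0.3753, 0.3026, 0.3039]
tcp_rot: [0.002, 1.0, 0.0, -0.0]
wrist_force: [-0.4, -0.2, 0.0]
width: 1.001
gripper_force: 0.0
```

```bash
python3 - <<'E'
from h import *
s=monitor.observe();print(s['tool_pos'],R.from_quat(s['tcp_rot']).as_matrix())
C=cam('wrist');save('w1',C[0]);print(C[1]);print(np.linalg.inv(C[2])[:3])
C2={'wrist':C,'side':cam('side'),'top':cam('top')}
for l in ['spindle','barrel']:
    for n in C2:
        r=finder.pinpoint(n,l)
        for q in r[:2]: print(l,n,q['centre'],q['conf'],onz(C2[n][1],C2[n][2],q['centre'],0 if l=='spindle' else .05))
print(finder.spot_in('wrist','spindle'))
E
```

```text
[0.3753 0.3026 0.3039] [[-1.      0.0033 -0.0003]
 [ 0.0033  1.      0.0002]
 [ 0.0003  0.0002 -1.    ]]
[[303.3021   0.     250.5731]
 [  0.     303.3021 191.1311]
 [  0.       0.       1.    ]]
[[ 0.0029  0.9482  0.3178  0.2928]
 [ 1.     -0.0026 -0.0013  0.3021]
 [-0.0004  0.3178 -0.9482  0.3736]]
spindle wrist [239.2, 200.1] 0.94 [0.4304 0.2867 0.    ]
spindle side [290.4, 325.7] 0.95 [0.4327 0.2978 0.    ]
spindle top [123.8, 222.7] 0.58 [0.4406 0.2907 0.    ]
spindle top [306.9, 219.9] 0.49 [ 0.4552 -0.15    0.    ]
barrel wrist [236.9, 218.1] 0.8 [0.4343 0.2857 0.05  ]
barrel side [288.9, 300.8] 0.79 [0.4373 0.2842 0.05  ]
barrel top [118.3, 226.5] 0.68 [0.4328 0.284  0.05  ]
[{'bbox': [211.0, 183.7, 258.0, 260.3], 'conf': 0.57}]
```

View pics/w1.png

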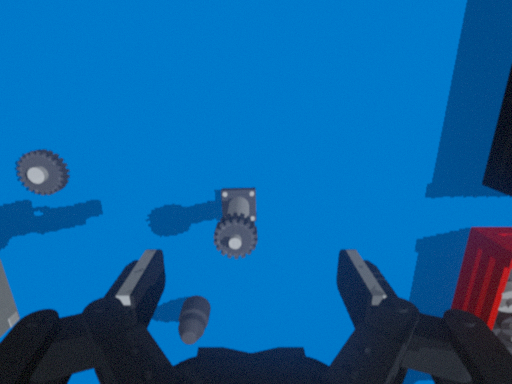

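The wrist view shows the spindle's gear top at (236, 238) and the flange at (239, 203). The flange is nearly square with the tool, tilted by about 2°. I'll go down over the gear and grip it lightly.

Request:
{"fn": "arm_command", "kwargs": {
  "plan": [-0.8,-0.22,0,0,85,-0.8,-0.22,0,0,85,-0.75,-0.22,0,0,85,0,0,0.8,0,85,0,0,0.8,0,85,0,0,0.8,0,85,0,0,0.8,0,85,0,0,0.8,0,85,0,0,0.8,0,85,0,0,0.8,0,85,0,0,0.68,0,85,0,0,0,0,60,0,0,0,0,54,0,0,0,0,50,0,0,0,0,46,0,0,0,0,42,0,0,0,0,38,0,0,0,0,38,0,0,0,0,38],
  "grip_force": 20
}}

```text
t: 4.72
tool_pos: [0.4342, 0.2875, 0.1489]
tcp_rot: [-0.0, 1.0, 0.001, 0.002]
wrist_force: [-0.4, -1.3, 5.3]
width: 0.502
gripper_force: 21.0
```

```bash
python3 - <<'E'
from h import *
C=cam('side');save('s2',cv2.resize(C[0][200:380,180:400],None,fx=3,fy=3))
E
```

```text
(no output)
```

View pics/s2.png

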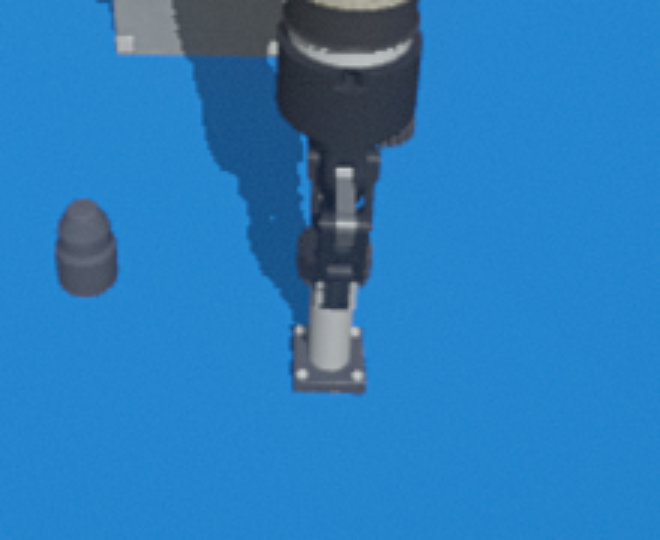

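The side view shows the pads on the gear at about (345, 250), with the flange flat on the board at (328, 370). I'll tip it about the flange edge along an arc towards the robot.

Request:
{"fn": "arm_command", "kwargs": {
  "plan": [0.33,0,-0.05,0,38,0.33,0,-0.05,0,38,0.33,0,0.01,0,38,0.33,0,0.02,0,38,0.33,0,0.08,0,38,0.33,0,0.08,0,38,0.31,0,0.13,0,38,0.31,0,0.13,0,38,0.28,0,0.18,0,38,0.28,0,0.18,0,38,0,0,0,0,38],
  "grip_force": 20
}}

```text
t: 5.68
tool_pos: [0.3509, 0.2867, 0.1269]
tcp_rot: [-0.001, 1.0, -0.001, -0.003]
wrist_force: [-4.9, -0.2, 3.8]
width: 0.511
gripper_force: 22.3
```

```bash
python3 - <<'E'
from h import *
C=cam('side');save('s3',cv2.resize(C[0][200:380,180:400],None,fx=3,fy=3))
E
```

```text
(no output)
```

View pics/s3.png

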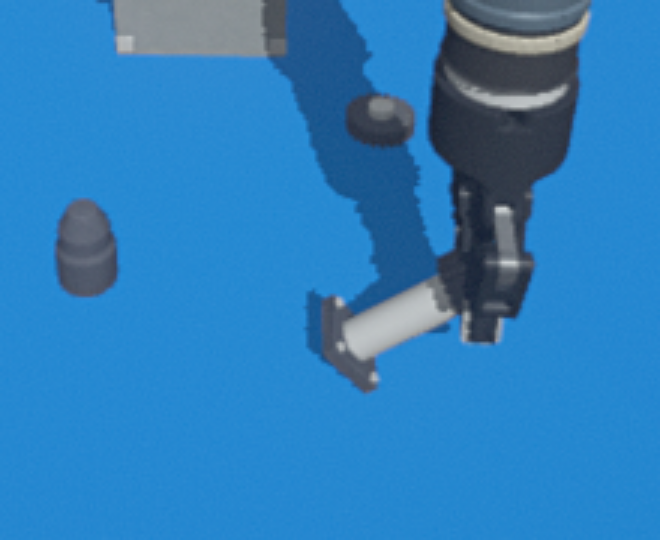

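The side view shows the spindle tilted about 55°. The flange's lower edge is on the board at (370, 385) and the gear is in the pads at about (480, 280). The pivot works, so I'll continue.

Request:
{"fn": "arm_command", "kwargs": {
  "plan": [0.25,0,0.21,0,38,0.25,0,0.22,0,38,0.21,0,0.26,0,38,0.2,0,0.26,0,38,0.16,0,0.26,0,38,0.15,0,0.25,0,38,0.1,0,0.2,0,38,0.08,0,0.15,0,38,0.05,0,0.1,0,38,0,0,0,0,38],
  "grip_force": 20
}}

```text
t: 6.57
tool_pos: [0.3176, 0.2869, 0.0808]
tcp_rot: [-0.0, 1.0, -0.0, -0.0]
wrist_force: [0.7, -0.3, -1.5]
width: 0.509
gripper_force: 20.9
```

```bash
python3 - <<'E'
from h import *
C=cam('side');save('s4',cv2.resize(C[0][200:380,180:400],None,fx=3,fy=3))
E
```

```text
(no output)
```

View pics/s4.png

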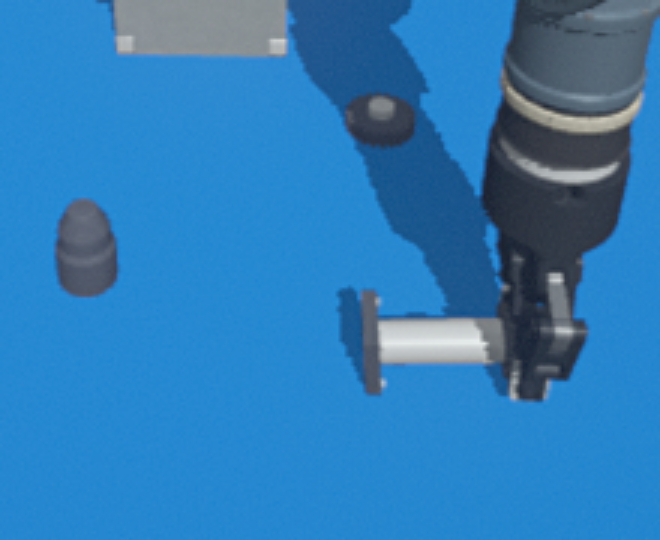

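The side view shows the spindle horizontal, with the flange at (371, 345) standing on edge. The gripper still carries a little weight, so I'll lower it 2–3 mm, release and rise.

Request:
{"fn": "arm_command", "kwargs": {
  "plan": [0,0,0.05,0,38,0,0,0.05,0,38,0,0,0,0,38]
}}

```text
t: 6.87
tool_pos: [0.3173, 0.287, 0.0786]
tcp_rot: [-0.0, 1.0, -0.0, -0.001]
wrist_force: [-1.7, -0.1, -0.2]
width: 0.505
gripper_force: 21.0
```

Request:
{"fn": "arm_command", "kwargs": {
  "plan": [0,0,0.03,0,38,0,0,0,0,38,0,0,0,0,44,0,0,0,0,48,0,0,0,0,60,0,0,0,0,80,0,0,0,0,85,0,0,0,0,85,0,0,-0.5,0,85,0,0,-1,0,85,0,0,-1,0,85,0,0,-1,0,85,0,0,-1,0,85,0,0,-1,0,85,0,0,-1,0,85,0,0,0,0,85]
}}

```text
t: 8.2
tool_pos: [0.3201, 0.2885, 0.2466]
tcp_rot: [-0.0, 1.0, 0.003, 0.004]
wrist_force: [0.1, -0.1, 0.1]
width: 0.995
gripper_force: 0.0
```

```bash
python3 - <<'E'
from h import *
print(monitor.observe()['tool_pos'])
C2={n:cam(n) for n in('wrist','side','top')}
for l in ['spindle','barrel','chuck','gear']:
    o=[]
    for n in C2:
        r=finder.pinpoint(n,l)
        for q in r[:1]: print(l,n,np.round(q['centre'],1),q['conf'],onz(C2[n][1],C2[n][2],q['centre'],0.022 if l in('spindle','barrel') else 0));o.append((C2[n][1],C2[n][2],q['centre']))
    X,e=tri(o);print(X,e)
save('w5',np.vstack([C2['wrist'][0],C2['side'][0][200:380]]))
E
```

```text
[0.3201 0.2885 0.2466]
spindle wrist [246.7 254.2] 0.98 [0.412  0.2847 0.022 ]
spindle side [301.9 317.9] 0.88 [0.4127 0.2975 0.022 ]
spindle top [120.6 237.2] 0.68 [0.4071 0.2884 0.022 ]
[0.4109 0.2886 0.0174] [np.float64(4.65988176832244), np.float64(2.128954404392495), np.float64(1.8550494018541117)]
barrel wrist [247.8 210.6] 0.57 [0.36  0.286 0.022]
barrel side [328.4 313.7] 0.63 [0.3634 0.2847 0.022 ]
barrel top [121.6 256.1] 0.82 [0.3635 0.284  0.022 ]
[0.3625 0.2848 0.0203] [np.float64(1.9377606849755806), np.float64(0.8703146545284902), np.float64(0.3610545109699415)]
chuck side [209.9 292.4] 0.91 [0.5965 0.2242 0.    ]
chuck top [152.7 157.7] 0.83 [0.5999 0.2275 0.    ]
[0.5977 0.2265 0.0026] [np.float64(0.8447573374259433), np.float64(0.7134011109219232)]
gear wrist [ 39.3 228. ] 0.95 [0.3904 0.0472 0.    ]
gear side [306.3 243.8] 0.9 [0.3904 0.0525 0.    ]
gear top [226.2 246.1] 0.76 [0.3892 0.0428 0.    ]
[ 0.3903  0.0441 -0.005 ] [np.float64(1.9728219967148897), np.float64(0.6037628566242674), np.float64(0.7049903828972781)]
```

View pics/w5.png

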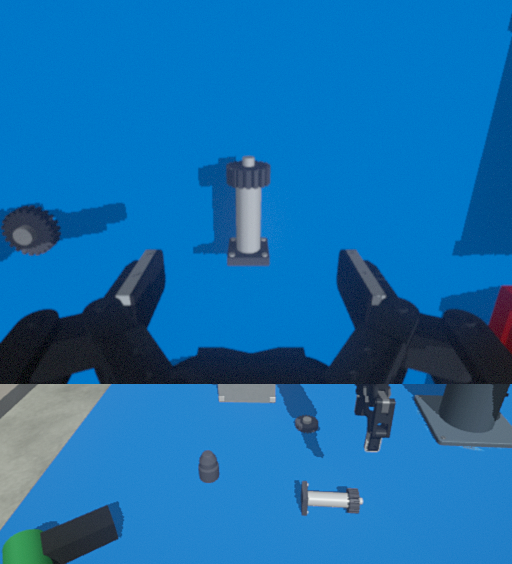

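The wrist and side views show the spindle lying flat and straight along x. The flange is at (248, 252) and the gear at (248, 175) in the wrist view. Next I'll grasp the barrel from above.

Request:
{"fn": "arm_command", "kwargs": {
  "plan": [-0.82,-0.05,0,0,85,-0.82,-0.05,0,0,85,0,0,0.9,0,85,0,0,0.9,0,85,0,0,0.9,0,85,0,0,0.9,0,85,0,0,0.9,0,85,0,0,0.9,0,85,0,0,0.9,0,85,0,0,0.44,0,85,0,0,0,0,60,0,0,0,0,45,0,0,0,0,36,0,0,0,0,30,0,0,0,0,22,0,0,0,0,15,0,0,0,0,15,0,0,0,0,15],
  "grip_force": 40
}}

```text
t: 10.45
tool_pos: [0.3601, 0.2857, 0.0742]
tcp_rot: [-0.0, 1.0, 0.001, 0.002]
wrist_force: [-0.5, 1.4, 5.9]
width: 0.29
gripper_force: 39.3
```

Request:
{"fn": "arm_command", "kwargs": {
  "plan": [0,0,-0.4,0,15,0,0,-1,0,15,0,0,-1,0,15,0,0,-1,0,15,0,0,-1,0,15,0,0,-1,0,15,0,0,-0.8,0,15,0,0,0,0,15]
}}

```text
t: 11.12
tool_pos: [0.3604, 0.2853, 0.2316]
tcp_rot: [-0.0, 1.0, 0.001, 0.003]
wrist_force: [1.5, 0.5, -3.3]
width: 0.292
gripper_force: 40.1
```

Request:
{"fn": "arm_command", "kwargs": {
  "plan": [-0.4,-0.96,0,0,15,-0.4,-0.96,0,0,15,-0.4,-0.96,0,0,15,-0.4,-0.96,0,0,15,-0.4,-0.96,0,0,15,-0.4,-0.96,0,0,15,-0.4,-0.96,0,0,15,-0.4,-0.96,0,0,15,-0.4,-0.96,0,0,15,-0.4,-0.96,0,0,15,-0.4,-0.96,0,0,15,-0.4,-0.96,0,0,15,-0.4,-0.96,0,0,15,-0.4,-0.96,0,0,15,-0.4,-0.96,0,0,15,-0.4,-0.96,0,0,15,-0.4,-0.96,0,0,15,-0.4,-0.96,0,0,15,0,0,0,0,15,0,0,0,0,15]
}}

```text
t: 12.78
tool_pos: [0.538, -0.1482, 0.2242]
tcp_rot: [0.001, 1.0, 0.001, -0.002]
wrist_force: [0.1, 1.6, -4.3]
width: 0.287
gripper_force: 40.5
```

```bash
python3 - <<'E'
from h import *
s=monitor.observe();print(s['tool_pos'],s['tcp_rot'],s['width'])
C2={n:cam(n) for n in('wrist','side','top')}
Z=dict(case=0,cradle=.026,lid_hinge=.085,catch=.054,spindle=s['tool_pos'][2]-.054,barrel=s['tool_pos'][2]-.054)
for l in Z:
    for n in C2:
        r=finder.pinpoint(n,l)
        for q in r[:1]: print(l,n,np.round(q['centre'],1),q['conf'],onz(C2[n][1],C2[n][2],q['centre'],Z[l]))
save('w6',np.vstack([C2['wrist'][0],C2['top'][0][60:260]]))
E
```

```text
[ 0.538  -0.1482  0.2242] [ 0.0011  1.      0.001  -0.0024] 0.2873829608342229
case side [253.2 197.2] 0.98 [ 0.5338 -0.1562  0.    ]
case top [307.5 182.2] 0.83 [ 0.5465 -0.1508  0.    ]
cradle side [247.  191.2] 0.83 [ 0.5507 -0.1457  0.026 ]
cradle top [307.8 180.3] 0.97 [ 0.5483 -0.1479  0.026 ]
lid_hinge side [221.4 172.3] 0.94 [ 0.6218 -0.1459  0.085 ]
lid_hinge top [310.2 146.3] 0.97 [ 0.6173 -0.1444  0.085 ]
catch wrist [249.9  90.2] 0.77 [ 0.4553 -0.1491  0.054 ]
catch side [278.4 179.8] 0.87 [ 0.4617 -0.1676  0.054 ]
catch top [308.5 218.7] 0.58 [ 0.4581 -0.1462  0.054 ]
spindle wrist [251.3 358.2] 0.71 [ 0.5895 -0.1486  0.1702]
spindle side [232.6 147.5] 0.64 [ 0.5848 -0.1257  0.1702]
spindle top [318.9 150.8] 0.71 [ 0.591  -0.1491  0.1702]
barrel wrist [249.  277.8] 0.69 [ 0.5403 -0.1497  0.1702]
barrel side [246.2 142.6] 0.82 [ 0.5518 -0.1602  0.1702]
barrel top [318.3 177.8] 0.65 [ 0.5377 -0.1482  0.1702]
```

View pics/w6.png

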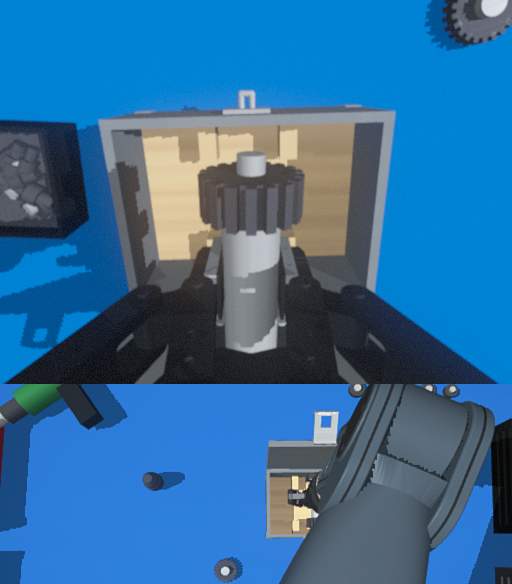

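The wrist view shows the case's front rim with corners at about (100, 121) and (395, 112), and the catch at (248, 97). The spindle hangs centred in front of the fingers. I'll work out the rim corners and the yaw.

```bash
python3 - <<'E'
from h import *
C=cam('wrist');K,E=C[1:]
a=onz(K,E,(100,121),.085);b=onz(K,E,(395,112),.085);print(a,b,np.linalg.norm(a-b),(a+b)/2,np.degrees(np.arctan2(*(b-a)[:2])))
for y,x in ((-.2475,.473),(-.0475,.473)): print(proj(K,E,(x,y,.085)))
g=cv2.cvtColor(C[0],cv2.COLOR_RGB2GRAY)
# front outer rim: strongest edge per column
pts=[]
for u in list(range(120,215,8))+list(range(290,385,8)):
    hsv=cv2.cvtColor(C[0][90:135,u:u+1],cv2.COLOR_RGB2HSV)[:,0]
    r=np.where(hsv[:,1]<100)[0]; 
    if len(r): pts.append((u,90+r[0]))
w=np.array([onz(K,E,p,.085) for p in pts]);f=np.polyfit(w[:,1],w[:,0],1)
print(w[:,:2].round(4).tolist(),np.degrees(np.arctan(f[0])),np.polyval(f,-.1475))
E
```

```text
[ 0.4771 -0.2512  0.085 ] [ 0.471  -0.0504  0.085 ] 0.20092755888006694 [ 0.4741 -0.1508  0.085 ] -1.738621643217647
[104.5608 114.8374]
[398.8398 115.0273]
[[0.4724, -0.2369], [0.4711, -0.2313], [0.4691, -0.2257], [0.4685, -0.2202], [0.4685, -0.2148], [0.4691, -0.2094], [0.4691, -0.204], [0.4691, -0.1986], [0.4685, -0.1932], [0.4685, -0.1878], [0.4685, -0.1824], [0.4685, -0.177], [0.4671, -0.1217], [0.4671, -0.1163], [0.4665, -0.111], [0.4665, -0.1056], [0.4665, -0.1002], [0.4665, -0.0948], [0.4665, -0.0894], [0.4652, -0.0842], [0.4652, -0.0788], [0.4665, -0.0733], [0.4671, -0.0678], [0.4677, -0.0624]] -1.3658983247672256 0.46783836812485524
```

Request:
{"fn": "arm_command", "kwargs": {
  "plan": [-0.22,0,0,-0.33,15,-0.22,0,0,0,15,0,0,0.6,0,15,0,0,0.7,0,15,0,0,0.7,0,15,0,0,0.7,0,15,0,0,0.7,0,15,0,0,0.6,0,15,0,0,0.4,0,15,0,0,0.3,0,15,0,0,0,0,15]
}}

```text
t: 14.8
tool_pos: [0.5492, -0.1468, 0.1076]
tcp_rot: [-0.012, 1.0, 0.001, -0.002]
wrist_force: [-0.2, -0.2, -3.8]
width: 0.292
gripper_force: 40.5
```

Request:
{"fn": "arm_command", "kwargs": {
  "plan": [0,0,0.1,0,15,0,0,0.08,0,15,0,0,0.06,0,15,0,0,0,0,15]
}}

```text
t: 15.13
tool_pos: [0.5504, -0.1474, 0.1042]
tcp_rot: [-0.012, 1.0, -0.0, 0.001]
wrist_force: [-0.5, 0.2, -4.1]
width: 0.288
gripper_force: 40.5
```

Request:
{"fn": "arm_command", "kwargs": {
  "plan": [0,0,0.06,0,15,0,0,0.04,0,15,0,0,0,0,15]
}}

```text
t: 15.38
tool_pos: [0.55, -0.1472, 0.1011]
tcp_rot: [-0.012, 1.0, -0.0, 0.0]
wrist_force: [0.7, -0.3, -4.1]
width: 0.291
gripper_force: 40.5
```

Request:
{"fn": "arm_command", "kwargs": {
  "plan": [0,0,0.05,0,15,0,0,0.04,0,15,0,0,0,0,15]
}}

```text
t: 15.63
tool_pos: [0.5502, -0.1473, 0.1002]
tcp_rot: [-0.012, 1.0, -0.0, 0.0]
wrist_force: [-3.0, 0.9, 4.0]
width: 0.287
gripper_force: 41.1
```

```bash
python3 - <<'E'
from h import *
C2={n:cam(n) for n in('wrist','side')}
save('w7',np.vstack([C2['wrist'][0],cv2.resize(C2['side'][0][60:220,160:360],(512,410))[:216]]))
E
```

```text
(no output)
```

View pics/w7.png

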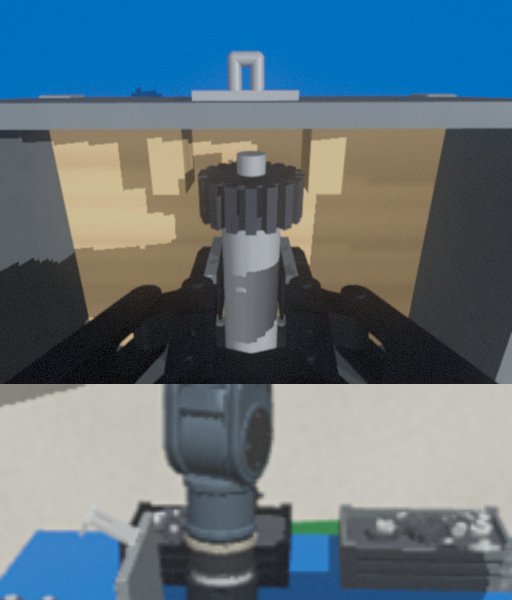

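The wrist view shows the gear at (250, 195), centred between the cradle blocks at (168, 165) and (325, 165). The contact height matches a seated spindle. I'll release and rise.

Request:
{"fn": "arm_command", "kwargs": {
  "plan": [0,0,0,0,30,0,0,0,0,40,0,0,0,0,60,0,0,0,0,75,0,0,0,0,75,0,0,-0.5,0,75,0,0,-1,0,75,0,0,-1,0,75,0,0,-1,0,75,0,0,-1,0,75,0,0,-1,0,75,0,0,-1,0,75,0,0,0,0,75]
}}

```text
t: 16.82
tool_pos: [0.5523, -0.1481, 0.2692]
tcp_rot: [-0.012, 1.0, -0.002, 0.006]
wrist_force: [0.8, 0.8, -0.1]
width: 0.876
gripper_force: 0.0
```

```bash
python3 - <<'E'
from h import *
s=monitor.observe();print(s['tool_pos'],s['joint_pos'])
C2={n:cam(n) for n in('wrist','side','top')}
for l in ['spindle','barrel','lid_hinge','lid_edge','hasp_hinge','hasp_lip','catch']:
    o=[]
    for n in C2:
        r=finder.pinpoint(n,l)
        for q in r[:1]: print(l,n,np.round(q['centre'],1),q['conf'],onz(C2[n][1],C2[n][2],q['centre'],.048)[:2] if l in('spindle','barrel') else'');o.append((C2[n][1],C2[n][2],q['centre']))
    if len(o)>1: print(tri(o))
save('w8',C2['wrist'][0])
E
```

```text
[ 0.5523 -0.1481  0.2692] [-0.3792  0.1537  0.1441  1.5492  0.     -0.4026]
spindle wrist [254.5 216.6] 0.68 [ 0.598  -0.1448]
spindle side [232.1 188.1] 0.91 [ 0.5902 -0.1231]
(array([ 0.5974, -0.1441,  0.038 ]), [np.float64(4.3674892642170065), np.float64(1.6375449717707802)])
barrel wrist [252.3 173.9] 0.61 [ 0.5518 -0.1483]
barrel side [246.2 183.6] 0.95 [ 0.5531 -0.1509]
barrel top [306.5 178.4] 0.74 [ 0.5502 -0.1418]
(array([ 0.5512, -0.145 ,  0.0505]), [np.float64(3.3014410061586448), np.float64(0.5300521622595321), np.float64(1.658903007569627)])
lid_hinge wrist [455.5   2.8] 0.69 
lid_hinge side [222.8 170. ] 0.9 
lid_hinge top [310.  145.8] 0.86 
(array([ 0.5453, -0.0867,  0.1854]), [np.float64(248.18581052601135), np.float64(31.69470746975063), np.float64(34.82616796335683)])
lid_edge side [213.7 122.4] 0.88 
lid_edge top [325.  119.6] 0.86 
(array([ 0.6358, -0.1496,  0.2301]), [np.float64(0.22363969548846338), np.float64(0.32756249109699764)])
hasp_hinge side [208.1 119.7] 0.63 
hasp_hinge top [323.6 112.9] 0.74 
(array([ 0.6475, -0.1455,  0.2383]), [np.float64(0.49186688940218604), np.float64(0.7239803433305779)])
hasp_lip side [191.  116.2] 0.65 
hasp_lip top [321.9  84.8] 0.58 
(array([ 0.6925, -0.1404,  0.2493]), [np.float64(0.30021134700884616), np.float64(0.4474134618969306)])
catch wrist [255.2  70.9] 0.83 
catch side [279.6 179.1] 0.87 
catch top [311.8 218.5] 0.9 
(array([ 0.4582, -0.1499,  0.0664]), [np.float64(2.1839556958490727), np.float64(0.16682037117226747), np.float64(0.8515263773152174)])
```

View pics/w8.png

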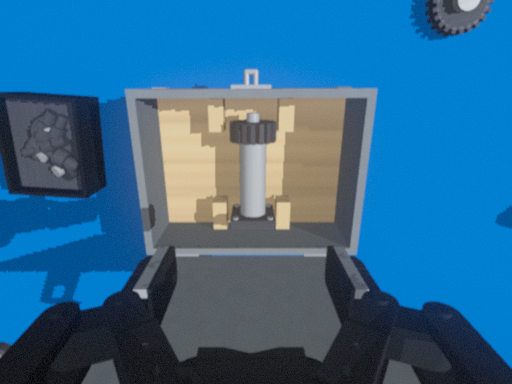

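The wrist view shows the spindle seated straight in the cradle, with the gear at (252, 130) and the flange at (252, 215) between the blocks. The lid is open about 95°. I'll close the fingers and go around the lid's left side to get behind it.

Request:
{"fn": "arm_command", "kwargs": {
  "plan": [0,0,-0.6,0,40,0,0,-0.6,0,0,0,0.93,0,0,0,0,0.93,0,0,0,0,0.93,0,0,0,0,0.93,0,0,0,0,0.94,0,0,0,0,0.94,0,0,0,-0.93,0,0,0,0,-0.93,0,0,0,0,-0.93,0,0,0,0,-0.93,0,0,0,0,-0.92,0,0,0,0,-0.92,0,0,0,0,0,0,0,0,0],
  "grip_force": 40
}}

```text
t: 19.27
tool_pos: [0.6888, -0.0041, 0.2873]
tcp_rot: [-0.012, 1.0, 0.0, -0.001]
wrist_force: [-1.2, -0.6, -1.7]
width: 0.001
gripper_force: 0.0
```

Request:
{"fn": "arm_command", "kwargs": {
  "plan": [0,-0.7,0,0,0,0,-0.7,0,0,0,0,-0.7,0,0,0,0,-0.7,0,0,0,0.3,0,0,0,0,0.3,0,0,0,0,0.3,0,0,0,0,0,0,0,0,0]
}}

```text
t: 19.93
tool_pos: [0.6636, -0.0752, 0.2921]
tcp_rot: [-0.011, 1.0, -0.0, -0.0]
wrist_force: [1.1, -1.1, 0.1]
width: -0.001
gripper_force: 0.0
```

```bash
python3 - <<'E'
from h import *
C2={n:cam(n) for n in('side','top')}
save('w9',np.vstack([cv2.resize(C2['side'][0][60:240,120:360],(512,384)),C2['top'][0][60:260]]))
E
```

View pics/w9.png

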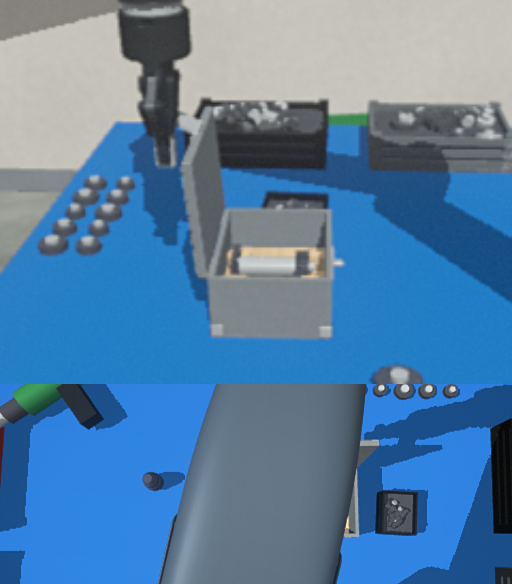

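The side view shows the closed fingers behind the lid with the tip at (167, 160), and the hasp clear of them. I'll swing the lid down along its arc.

Request:
{"fn": "arm_command", "kwargs": {
  "plan": [0.39,0,-0.02,0,0,0.39,0,-0.02,0,0,0.47,0,0.02,0,0,0.47,0,0.02,0,0,0.47,0,0.02,0,0,0.45,0,0.14,0,0,0.45,0,0.14,0,0,0.45,0,0.14,0,0,0.4,0,0.25,0,0,0.4,0,0.25,0,0,0.4,0,0.25,0,0,0,0,0,0,0]
}}

```text
t: 21.03
tool_pos: [0.5452, -0.0771, 0.261]
tcp_rot: [-0.012, 1.0, 0.0, -0.001]
wrist_force: [0.4, 0.1, 0.5]
width: -0.002
gripper_force: 0.0
```

```bash
cat > lid.py <<'E'
from h import *
C2={n:cam(n) for n in('side','top','wrist')}
for l in ['lid_edge','hasp_hinge','hasp_lip']:
    o=[]
    for n in C2:
        r=finder.pinpoint(n,l)
        for q in r[:1]:
            print(l,n,np.round(q['centre'],1),round(q['conf'],2))
            if n!='wrist' or q['conf']>.5:o.append((C2[n][1],C2[n][2],q['centre']))
    if len(o)>1: print(*tri(o))
print(monitor.observe()['tool_pos'],monitor.observe()['wrist_force'])
E
python3 lid.py
```

```text
lid_edge side [259.3 136.2] 0.82
lid_edge wrist [100.8 209.6] 0.77
[ 0.5181 -0.1503  0.1949] [np.float64(1.0434512636111801), np.float64(5.789673300455955)]
hasp_hinge side [256.5 134. ] 0.47
hasp_hinge wrist [ 98.3 209. ] 0.71
[ 0.5214 -0.1513  0.1983] [np.float64(0.7278295926384937), np.float64(4.090145797933534)]
hasp_lip side [247.9 118. ] 0.49
hasp_lip top [153.5 157.7] 0.53
hasp_lip wrist [ 47.3 326.6] 0.88
[0.4987 0.0374 0.3542] [np.float64(25.87466336630652), np.float64(64.05085240471507), np.float64(3723.347454000925)]
[ 0.5465 -0.0773  0.2617] [0.6893 0.3413 0.3635]
```

Request:
{"fn": "arm_command", "kwargs": {
  "plan": [0.32,0,0.35,0,0,0.32,0,0.35,0,0,0.32,0,0.35,0,0,0.22,0,0.42,0,0,0.22,0,0.42,0,0,0.22,0,0.42,0,0,0.1,0,0.4,0,0,0.1,0,0.35,0,0,0.06,0,0.3,0,0,0,0,0.12,0,0,0,0,0,0,0]
}}

```text
t: 22.55
tool_pos: [0.4988, -0.0782, 0.1735]
tcp_rot: [-0.012, 1.0, 0.0, -0.001]
wrist_force: [-0.6, -0.5, 0.7]
width: -0.003
gripper_force: 0.0
```

Request:
{"fn": "arm_command", "kwargs": {
  "plan": [0,0,0.05,0,0,0,0,0.04,0,0,0,0,0,0,0]
}}

```text
t: 22.8
tool_pos: [0.4997, -0.0784, 0.1727]
tcp_rot: [-0.012, 1.0, -0.0, 0.0]
wrist_force: [-0.2, -0.2, 0.7]
width: 0.001
gripper_force: 0.0
```

Request:
{"fn": "arm_command", "kwargs": {
  "plan": [0,0,0.03,0,0,0,0,0,0,0]
}}

```text
t: 22.97
tool_pos: [0.4997, -0.0784, 0.172]
tcp_rot: [-0.012, 1.0, -0.0, 0.0]
wrist_force: [0.1, -0.3, 1.0]
width: 0.002
gripper_force: 0.2
```

Request:
{"fn": "arm_command", "kwargs": {
  "plan": [0,0,0.05,0,0,0,0,0,0,0]
}}

```text
t: 23.13
tool_pos: [0.4995, -0.0784, 0.1705]
tcp_rot: [-0.012, 1.0, -0.0, 0.0]
wrist_force: [1.4, -0.0, 0.2]
width: -0.001
gripper_force: 0.3
```

Request:
{"fn": "arm_command", "kwargs": {
  "plan": [0,0,0.05,0,0,0,0,0,0,0]
}}

```text
t: 23.3
tool_pos: [0.4995, -0.0784, 0.1696]
tcp_rot: [-0.012, 1.0, -0.0, 0.0]
wrist_force: [-1.0, 0.6, 2.3]
width: -0.002
gripper_force: 1.5
```

```bash
python3 lid.py
```

```text
lid_edge side [272.7 171.1] 0.92
lid_edge wrist [113.5 199. ] 0.96
[ 0.4765 -0.1537  0.0876] [np.float64(0.7784035978950644), np.float64(4.104408958252857)]
hasp_hinge side [277.3 170.9] 0.56
hasp_hinge wrist [112.2 184.6] 0.66
[ 0.4653 -0.151   0.091 ] [np.float64(0.09500526074212642), np.float64(0.5169907590481634)]
hasp_lip side [284.1 153.5] 0.44
hasp_lip wrist [ 40.3 197.5] 0.58
[ 0.45   -0.147   0.1474] [np.float64(0.6296759674352149), np.float64(5.448024825773399)]
[ 0.4995 -0.0784  0.1696] [-1.1201  0.6053  5.1848]
```

Request:
{"fn": "arm_command", "kwargs": {
  "plan": [0,0,0.05,0,0,0,0,0,0,0]
}}

```text
t: 24.07
tool_pos: [0.4995, -0.0784, 0.1696]
tcp_rot: [-0.012, 1.0, -0.0, 0.0]
wrist_force: [-3.8, 0.6, 10.0]
width: -0.001
gripper_force: 5.0
```

Request:
{"fn": "arm_command", "kwargs": {
  "plan": [0,0,0.03,0,0,0,0,0,0,0]
}}

```text
t: 24.23
tool_pos: [0.4995, -0.0784, 0.1695]
tcp_rot: [-0.012, 1.0, -0.0, 0.001]
wrist_force: [-4.0, 0.7, 12.8]
width: -0.003
gripper_force: 6.4
```

The lid is shut: it stops solidly with its top at 97 mm. Now I'll lift, centre behind the hasp and push it forward.

Request:
{"fn": "arm_command", "kwargs": {
  "plan": [0,0,-0.5,0,0,0,0,-0.7,0,0,0,-0.7,0,0,0,0,-0.7,0,0,0,0,-0.7,0,0,0,0,-0.72,0,0,0,0,0,0.8,0,0,0,0,0,0,0]
}}

```text
t: 24.9
tool_pos: [0.4992, -0.149, 0.1732]
tcp_rot: [-0.011, 1.0, 0.001, -0.003]
wrist_force: [-0.7, -0.1, -1.5]
width: 0.001
gripper_force: 0.0
```

```bash
python3 lid.py
```

```text
lid_edge side [274.1 173.9] 0.7
lid_edge top [314.3 212.7] 0.79
lid_edge wrist [246.5 193.7] 0.74
[ 0.4731 -0.1532  0.0809] [np.float64(0.44979855505044775), np.float64(1.1312684232091228), np.float64(2.7306237485079605)]
hasp_hinge side [273.9 174.1] 0.54
hasp_hinge top [313.7 214.8] 0.67
[ 0.4708 -0.1539  0.0793] [np.float64(1.440994756241549), np.float64(1.8464731552009268)]
hasp_lip side [283.5 152.5] 0.7
hasp_lip top [313.8 221.5] 0.43
hasp_lip wrist [243.7 194.7] 0.69
[ 0.4514 -0.1481  0.148 ] [np.float64(0.5040836825969299), np.float64(2.451618422784735), np.float64(12.690081581854296)]
[ 0.5012 -0.1487  0.1775] [0.4089 0.1514 0.0326]
```

Request:
{"fn": "arm_command", "kwargs": {
  "plan": [0.38,0,0,0,0,0.38,0,0,0,0,0.38,0,0,0,0,0.38,0,0,0,0,0.38,0,0,0,0,0.38,0,0,0,0,0.38,0,0,0,0,0.34,0,0,0,0,0,0,0,0,0]
}}

```text
t: 26.25
tool_pos: [0.4311, -0.1506, 0.1789]
tcp_rot: [-0.012, 1.0, 0.001, 0.009]
wrist_force: [17.1, 2.4, -5.8]
width: 0.001
gripper_force: 8.3
```

```bash
python3 lid.py
```

```text
lid_edge side [275.8 169.1] 0.64
lid_edge top [315.  211.5] 0.75
[ 0.4718 -0.1541  0.0951] [np.float64(0.6851552613969971), np.float64(0.8886948454719497)]
hasp_hinge side [275.3 170.2] 0.53
hasp_hinge top [313.2 211.5] 0.51
[ 0.4724 -0.1505  0.0935] [np.float64(0.4485816190220961), np.float64(0.579348210234041)]
hasp_lip side [294.7 159.1] 0.62
hasp_lip wrist [246.6 247.1] 0.62
[ 0.4182 -0.1537  0.1267] [np.float64(0.3453669054497436), np.float64(2.1172318631070297)]
[ 0.4313 -0.1506  0.1789] [14.8271  2.4816 -5.3327]
```

Request:
{"fn": "arm_command", "kwargs": {
  "plan": [-0.12,0,0.2,0,0,0,0,0.25,0,0,0,0,0.25,0,0,0,0,0.25,0,0,0,0,0,0,0]
}}

```text
t: 27.27
tool_pos: [0.43, -0.1508, 0.1528]
tcp_rot: [-0.012, 1.0, -0.0, 0.002]
wrist_force: [4.9, -0.4, 0.6]
width: 0.001
gripper_force: 2.6
```

Request:
{"fn": "arm_command", "kwargs": {
  "plan": [-0.03,0,0.15,0,0,-0.03,0,0.15,0,0,0,0,0,0,0]
}}

```text
t: 27.52
tool_pos: [0.4313, -0.1508, 0.1457]
tcp_rot: [-0.012, 1.0, -0.0, 0.001]
wrist_force: [6.0, -0.5, 1.1]
width: 0.003
gripper_force: 3.4
```

```bash
python3 lid.py
```

```text
lid_edge side [274.  170.6] 0.87
lid_edge top [311.7 212. ] 0.57
lid_edge wrist [248.4 337.4] 0.91
[ 0.4731 -0.1501  0.0905] [np.float64(0.814957244607031), np.float64(1.1226538866928888), np.float64(4.431566628690486)]
hasp_hinge side [274.5 173.1] 0.46
hasp_hinge top [314.3 214.3] 0.38
hasp_hinge wrist [250.4 329.8] 0.93
[ 0.4708 -0.1523  0.0844] [np.float64(0.9341411294743753), np.float64(1.6742255323675561), np.float64(3.3279567071841907)]
hasp_lip side [295.2 173.5] 0.62
hasp_lip wrist [249.1 231.8] 0.71
[ 0.4149 -0.1529  0.083 ] [np.float64(0.2743642536498396), np.float64(1.5911530452234368)]
[ 0.4312 -0.1508  0.1458] [ 5.5589 -0.5669  1.0069]
```

Request:
{"fn": "arm_command", "kwargs": {
  "plan": [-0.06,0,0.15,0,0,-0.06,0,0.15,0,0,-0.06,0,0.15,0,0,0,0,0,0,0]
}}

```text
t: 28.45
tool_pos: [0.4357, -0.1506, 0.1343]
tcp_rot: [-0.012, 1.0, -0.0, 0.001]
wrist_force: [5.2, -0.0, 2.4]
width: 0.004
gripper_force: 3.4
```

```bash
python3 lid.py | grep -A3 lip
```

```text
hasp_lip side [294.3 178.9] 0.55
hasp_lip top [306.3 178.5] 0.57
hasp_lip wrist [246.6 227. ] 0.82
[ 0.4649 -0.1473  0.0597] [np.float64(17.238454681466543), np.float64(37.30343421558295), np.float64(70.15530246201983)]
[ 0.4356 -0.1506  0.1346] [ 4.7019 -0.0315  2.987 ]
```

Request:
{"fn": "arm_command", "kwargs": {
  "plan": [-0.08,0,-0.05,0,0,0,0,-0.6,0,0,0,0,-0.9,0,0,0,0,-0.9,0,0,0.6,0,0,0,0,0.6,0,0,0,0,0.6,0,0,0,0,0.6,0,0,0,0,0,0,0,0,0]
}}

```text
t: 29.8
tool_pos: [0.373, -0.1506, 0.1936]
tcp_rot: [-0.011, 1.0, 0.001, -0.004]
wrist_force: [-0.1, -0.2, -0.5]
width: -0.002
gripper_force: 0.0
```

```bash
python3 lid.py
```

```text
lid_edge side [274.4 169.9] 0.6
lid_edge top [314.3 213.8] 0.85
lid_edge wrist [247.9 347.8] 0.78
[ 0.4709 -0.1525  0.0925] [np.float64(1.044808775279991), np.float64(1.023035545751962), np.float64(1.9690196592144171)]
hasp_hinge side [275.1 170.9] 0.68
hasp_hinge top [311.9 214.2] 0.91
hasp_hinge wrist [251.9 342.5] 0.63
[ 0.4691 -0.1489  0.0904] [np.float64(1.0611124184955945), np.float64(0.6567016989503206), np.float64(2.70833757928548)]
hasp_lip side [294.2 176.4] 0.7
hasp_lip top [309.2 235.8] 0.84
[ 0.4196 -0.1444  0.0787] [np.float64(0.4590980268307341), np.float64(0.584853168915282)]
[ 0.3772 -0.1517  0.1959] [-0.9348 -0.7054  0.1667]
```

Request:
{"fn": "arm_command", "kwargs": {
  "plan": [-0.6,0,0,0,0,-0.6,0,0,0,0,-0.6,0,0,0,0,0,0,0.6,0,0,0,0,0.6,0,0,0,0,0.4,0,0,0,0,0.3,0,0,0,0,0.3,0,0,0,0,0.3,0,0,0,0,0.3,0,0,0,0,0.15,0,0,0,0,0,0,0]
}}

```text
t: 31.4
tool_pos: [0.4211, -0.1504, 0.121]
tcp_rot: [-0.012, 1.0, 0.0, -0.001]
wrist_force: [-0.3, -1.1, 0.7]
width: -0.002
gripper_force: 0.0
```

```bash
python3 lid.py|grep -A3 lip
```

```text
hasp_lip side [288.9 183.6] 0.64
hasp_lip top [306.9 231.1] 0.66
[ 0.4312 -0.1424  0.0565] [np.float64(0.33740441514486635), np.float64(0.4215800304887403)]
[ 0.4221 -0.1507  0.1223] [-0.0659  0.2441  0.2892]
```

Request:
{"fn": "arm_command", "kwargs": {
  "plan": [0.4,0,-0.03,0,0,0.5,0,0,0,0,0.4,0,0,0,0,0,0,0.3,0,0,0,0,0.3,0,0,0,0,0,0,0,-0.35,0,0,0,0,-0.35,0,0,0,0,-0.35,0,0,0,0,-0.35,0,0,0,0,-0.25,0,0,0,0,0,0,0,0,0]
}}

```text
t: 33.0
tool_pos: [0.4323, -0.1505, 0.1079]
tcp_rot: [-0.012, 1.0, 0.0, 0.0]
wrist_force: [-0.8, -0.6, 0.6]
width: 0.002
gripper_force: 0.0
```

```bash
python3 lid.py|grep -A3 lip
```

```text
hasp_lip side [284.8 186.7] 0.54
hasp_lip top [303.8 223.2] 0.56
[ 0.4456 -0.1362  0.0497] [np.float64(0.7786206769255146), np.float64(0.9612380221918883)]
[ 0.4307 -0.1505  0.108 ] [ 0.335   0.2212 -0.3582]
```

Almost closed. I'll creep in until it comes to rest against the case.

Request:
{"fn": "arm_command", "kwargs": {
  "plan": [-0.12,0,0,0,0,-0.12,0,0,0,0,0,0,0,0,0]
}}

```text
t: 33.85
tool_pos: [0.437, -0.1503, 0.1077]
tcp_rot: [-0.012, 1.0, 0.0, -0.0]
wrist_force: [0.1, -0.1, 0.3]
width: 0.004
gripper_force: 0.1
```

Request:
{"fn": "arm_command", "kwargs": {
  "plan": [-0.06,0,0,0,0,0,0,0,0,0]
}}

```text
t: 34.02
tool_pos: [0.4384, -0.1502, 0.1077]
tcp_rot: [-0.012, 1.0, 0.0, -0.0]
wrist_force: [-0.5, -0.2, -0.1]
width: -0.004
gripper_force: 0.3
```

Request:
{"fn": "arm_command", "kwargs": {
  "plan": [-0.08,0,0,0,0,0,0,0,0,0]
}}

```text
t: 34.18
tool_pos: [0.44, -0.1502, 0.1076]
tcp_rot: [-0.012, 1.0, 0.0, -0.001]
wrist_force: [-2.9, 0.2, -0.5]
width: 0.0
gripper_force: 0.9
```

Request:
{"fn": "arm_command", "kwargs": {
  "plan": [-0.06,0,0,0,0,0,0,0,0,0]
}}

```text
t: 34.35
tool_pos: [0.4403, -0.1501, 0.1076]
tcp_rot: [-0.012, 1.0, -0.0, -0.002]
wrist_force: [-5.0, -0.4, 1.8]
width: 0.004
gripper_force: 2.7
```

Request:
{"fn": "arm_command", "kwargs": {
  "plan": [-0.05,0,0,0,0,0,0,0,0,0]
}}

```text
t: 34.52
tool_pos: [0.4406, -0.1501, 0.1075]
tcp_rot: [-0.011, 1.0, -0.0, -0.003]
wrist_force: [-7.6, -1.0, 4.3]
width: 0.001
gripper_force: 4.0
```

Request:
{"fn": "arm_command", "kwargs": {
  "plan": [-0.08,0,0,0,0,0,0,0,0,0,0.3,0,0,0,0,0.8,0,0,0,0,0.8,0,0,0,0,0.5,0,-0.8,0,0,0,0,-1,0,0,0,0,-1,0,0,0,0,-1,0,0,0,0,-1,0,0,0,0,0,0,0]
}}

```text
t: 35.43
tool_pos: [0.3881, -0.1531, 0.2343]
tcp_rot: [-0.012, 1.0, -0.003, 0.006]
wrist_force: [0.7, -1.4, 1.4]
width: 0.002
gripper_force: 0.0
```

```bash
python3 - <<'E'
from h import *
C2={n:cam(n) for n in('side','top','wrist')}
c=np.array([.546,-.148,0]);ex=np.array([1,.024,0]);
P={'lid_edge':c+ex*-.075+[0,0,.091],'hasp_hinge':c+ex*-.08+[0,0,.091],'hasp_lip':c+ex*-.096+[0,0,.041],'catch':c+ex*-.091+[0,0,.054]}
for th in (.1,.2,.4): P[f'lip{th}']=P['hasp_hinge']+[-.018*np.cos(th)-.05*np.sin(th)+.002,0,-.05*np.cos(th)+.018*np.sin(th)]
for l in P:
    for n in C2:
        r=finder.pinpoint(n,l) if 'lip0' not in l else []
        print(l,n,[(np.round(q['centre'],1),round(q['conf'],2)) for q in r[:1]],'expected shut',proj(*C2[n][1:],P[l]).round(1))
for l in('gear','chuck','partsbin'):
    o=[(C2[n][1],C2[n][2],r[0]['centre']) for n in('side','top') if (r:=finder.pinpoint(n,l))]
    if len(o)>1: print(l,*tri(o))
E
```

```text
lid_edge side [(array([275.1, 173.5]), 0.91)] expected shut [275.3 171.1]
lid_edge top [(array([312.1, 212.1]), 0.94)] expected shut [312.7 212.7]
lid_edge wrist [] expected shut [252.3 301.4]
hasp_hinge side [(array([270.7, 172.4]), 0.51)] expected shut [277.1 171.1]
hasp_hinge top [(array([315.2, 214.6]), 0.53)] expected shut [312.7 215.1]
hasp_hinge wrist [] expected shut [252.3 296.4]
hasp_lip side [(array([282.8, 189.4]), 0.65)] expected shut [282.3 186.8]
hasp_lip top [(array([305.2, 219.5]), 0.48)] expected shut [309.5 222.3]
hasp_lip wrist [] expected shut [252.2 248.6]
catch side [(array([281. , 182.4]), 0.82)] expected shut [280.7 182.8]
catch top [(array([307.8, 220.5]), 0.92)] expected shut [310.3 220.1]
catch wrist [] expected shut [252.2 260.4]
lip0.1 side [] expected shut [284.1 186.3]
lip0.1 top [] expected shut [309.4 224.4]
lip0.1 wrist [] expected shut [252.8 245.1]
lip0.2 side [] expected shut [285.8 185.6]
lip0.2 top [] expected shut [309.6 226.5]
lip0.2 wrist [] expected shut [252.9 242. ]
lip0.4 side [] expected shut [288.9 183.7]
lip0.4 top [] expected shut [310.  230.3]
lip0.4 wrist [] expected shut [253.2 237.1]
gear [ 0.3882  0.0404 -0.0048] [np.float64(0.810292210788658), np.float64(0.8283957696622612)]
chuck [0.5984 0.2251 0.0055] [np.float64(1.9514115752032615), np.float64(1.6538792374291864)]
partsbin [ 0.5356 -0.3483  0.0097] [np.float64(0.058704033377697744), np.float64(0.08220813852380332)]
```

```bash
python3 -c "
from station import arm; print(arm.close_job())"
```

```text
the job is handed in; nothing more can be done
None
```

The job is handed in at about 36 s: the spindle lies in the cradle, the lid is shut, the hasp is down over the catch, and the bystander parts showed no clear movement; the closed lid and hasp were checked by contact force and detected positions, not by a final picture.

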